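Lay out the stock ingredients in the prep tray

TASK

Gather the stock ingredients into the tray: stand the purple artichoke in the middle of the purple dish, the brown onion in the yellow dish, the garlic bulb in the white dish and the brown dried stock puck in the black dish, each upright in the middle of its dish, set down and not dropped. Leave the green artichoke and the red onion standing where they are.

Things in the scene. Friction and masses are not known exactly. Their poses are not given: they have to be found in the camera images.
- purple_artichoke: dark purple artichoke head, 60 mm across at its widest (26 mm above the base) and 62 mm tall, tapering to a blunt top; standing upright on a flat trimmed base 34 mm across. Round in plan. Origin: centre of the underside, z up. Loose, about 0.13 kg.
- brown_onion: golden-brown onion, 60 mm across at its widest (22 to 32 mm above the base), 62 mm tall with its thin dry neck (last 9 mm); standing upright on a flat base 30 mm across. Round in plan. Origin: centre of the underside, z up. Loose, about 0.13 kg.
- garlic: cream garlic bulb with faint mauve stripes, 54 mm across at its widest (17 mm above the base, 50 mm at 25 mm), 55 mm tall with its thin neck (9 to 12 mm across, the last 14 mm); standing upright on a flat base 32 mm across. Round in plan. Origin: centre of the underside, z up. Loose, about 0.06 kg.
- stock_puck: dark brown speckled dried stock puck, an upright flat-ended cylinder 44 mm across and 28 mm tall. Origin: centre of the underside, z up. Loose, about 0.05 kg.
- green_artichoke: look-alike that stays: green artichoke head, 60 mm across at its widest (26 mm above the base) and 62 mm tall, tapering to a blunt top; standing upright on a flat trimmed base 34 mm across. Round in plan. Origin: centre of the underside, z up. Loose, about 0.13 kg.
- red_onion: look-alike that stays: dark red onion, 60 mm across at its widest (22 to 32 mm above the base), 62 mm tall with its thin dry neck (last 9 mm); standing upright on a flat base 30 mm across. Round in plan. Origin: centre of the underside, z up. Loose, about 0.13 kg.
- purple_dish: purple, round, shallow, open dish, fixed in the wooden tray: 94 mm across the rim, 12 mm deep outside, wall 3 mm, inner floor about 80 mm across, 4 mm above its origin. Origin: centre of the dish's underside (4 mm above the worktop), z up.
- yellow_dish: yellow, round, shallow, open dish, fixed in the wooden tray: 94 mm across the rim, 12 mm deep outside, wall 3 mm, inner floor about 80 mm across, 4 mm above its origin. Origin: centre of the dish's underside (4 mm above the worktop), z up. The fixed tray is 240 mm square with an edge 14 mm high; the four dishes form a 2 x 2 square in it, 104 mm between centres, any dish in any corner.
- white_dish: white, round, shallow, open dish, fixed in the wooden tray: 94 mm across the rim, 12 mm deep outside, wall 3 mm, inner floor about 80 mm across, 4 mm above its origin. Origin: centre of the dish's underside (4 mm above the worktop), z up. Apart from the listed things nothing stands within 80 mm of the tray or the vegetables.
- black_dish: black, round, shallow, open dish, fixed in the wooden tray: 94 mm across the rim, 12 mm deep outside, wall 3 mm, inner floor about 80 mm across, 4 mm above its origin. Origin: centre of the dish's underside (4 mm above the worktop), z up.
Not all that is in view belongs to the job. Of the things that look like the stock_puck, the smallest one is meant.

How it is judged:
At the end, for the whole second after the job is handed in: Each of the four ingredients stands upright (within 0.25 rad) on the floor of its own dish (base less than 4 mm above the dish floor), within 15 mm of the dish's centre, released and at rest; the green artichoke and the red onion are upright and within 20 mm of where they started (horizontal distance between purple_artichoke and purple_dish below 0.015 m and z of purple_artichoke in the frame of purple_dish below 0.008 m and angle between each of purple_artichoke, brown_onion, garlic, stock_puck, green_artichoke, red_onion's own z axis and vertical below 0.25 rad and linear speed of each of purple_artichoke, brown_onion, garlic, stock_puck below 0.02 m/s and horizontal distance between brown_onion and yellow_dish below 0.015 m and z of brown_onion in the frame of yellow_dish below 0.008 m and horizontal distance between garlic and white_dish below 0.015 m and z of garlic in the frame of white_dish below 0.008 m and horizontal distance between stock_puck and black_dish below 0.015 m and z of stock_puck in the frame of black_dish below 0.008 m and distance of each of green_artichoke, red_onion from where it was at the start of the episode below 0.02 m); the robot touches nothing.
It fails at once if an ingredient is dropped (out of the fingers while its base is more than 60 mm above the worktop) ((height (world z) of purple_artichoke above 0.06 m and contact force between the fingers and purple_artichoke below 0.01 N) or (height (world z) of brown_onion above 0.06 m and contact force between the fingers and brown_onion below 0.01 N) or (height (world z) of garlic above 0.06 m and contact force between the fingers and garlic below 0.01 N) or (height (world z) of stock_puck above 0.06 m and contact force between the fingers and stock_puck below 0.01 N)).
It fails at once if the green artichoke, which stays, is moved more than 20 mm or tipped (distance of green_artichoke from where it was at the start of the episode above 0.02 m or angle between green_artichoke's own z axis and vertical above 0.35 rad).
It fails at once if the red onion, which stays, is moved more than 20 mm or tipped (distance of red_onion from where it was at the start of the episode above 0.02 m or angle between red_onion's own z axis and vertical above 0.35 rad).
It also fails if it takes over 120 s, if anything falls off the work surface, if the arm or the gripper's body presses on something with over 40 N, if the wrist force passes 120 N, or if a joint passes its speed limit or range.

ROBOT

A 6-joint arm with a two-finger parallel gripper is mounted at the origin on the work surface. World frame = base frame: x ahead of the robot, y to its left, z up, the work surface at z = 0. Lengths are in m, angles in rad, forces in N, time in s.
With the tool pointing down it reaches from about 0.3 to 0.775 m from the base axis. Payload 14.6 kg.
Tool frame: the origin (TCP) lies at the very end of the fingers, on their centre line; the grasp point (between the pads) lies 19 mm behind it; z points along the fingers, y is the line along which they close (so a half turn about z gives the same grasp; the last joint's range is limited). The gripper opens to 94 mm and grips with 3 to 60 N. Pads are 16 mm wide; open, the fingers measure 119 mm over their backs; the gripper's body (75 mm by 177 mm) begins 78 mm behind the grasp point.
Start: joints at [1.2, 0.3, 1.521, -0, 1.321, -0.067], TCP at [0.165, 0.525, 0.205] pointing down, gripper open.
Joint ranges: [-3.03, 3.03], [-0.79, 2.21], [0.23, 2.52], [-1.04, 4.18], [0, 3.07], [-2.55, 2.55]. Speed limits (rad/s): [2.22, 2.22, 2.57, 3.14, 3.14, 3.14].

INTERFACE

Orientations are given as [roll, pitch, yaw] about the fixed x, y, z axes, in that order (R = Rz(yaw) Ry(pitch) Rx(roll)).
In Python, from station import ctrl, camera, camera_info, finder gives the robot as it stands.
- The arm moves only by the tool carry_out, never from a script. Its argument "motion" is a list of rows, each a list of 2 entries, a list of its own where there are three numbers: the shift along the tool's x, y, z as a fraction of full scale, then the turn about the tool's z as a fraction of full scale. A call has 1 to 12 rows; each row is the pose to reach, as a shift and turn from the pose commanded when the call began, along the tool's axes at that moment, turning the shorter way round; what a row does not reach only later rows make up. Full scale, the value 1, is 200 mm for a shift and 360 degrees for a turn. A row lasts 1/10 s, in which the tool goes at most 50 mm and 8.59 degrees, less where a joint would pass 70% of its speed; a pose out of reach is approached as far as the arm can. A call with a number of a shift or a turn outside -1 to 1 is refused whole. A call with a gripper value outside its range is refused whole. "hand" is the closure, from -1 (fully open) to 1 (shut), set as the call begins (left out, the last holds). The fingers move at their own pace and stop on an object; "force" is the grip in N (left out, the last holds). Time passes only in rows, so rows that repeat a pose let the fingers close. It gives the time, the measured TCP pose, the force, the opening and the grip force at its end, in the units of the state.
- ctrl.get_obs(): the state, without advancing time (a new reading comes with each control period).
- camera(name): name is "scene" or "top" or "wrist"; returns (picture, depth): 420x560x3 uint8, blue, green, red; 420x560 float32, m along the optical axis (not along the pixel's ray), 0 where there is no reading.
- camera_info(name): a dict with "camera_matrix" (3x3 intrinsics, pixels), "origin" and "attitude" of the camera in the world. Camera axes: x right, y down, z forward; pixel columns grow to the right and rows downward; lengths in m; the calibration is good to about 2 mm. A picture is of the moment at which its call begins: read the wrist's pose just before it. camera_info takes no time and is no camera call; for the wrist camera it gives the pose at the moment of the call.
- ctrl.hand_in(): hands the job in; it is judged then, once.
Trained networks look in the newest picture that a camera, given by its name, has taken for a name from the list of things; names that differ only in an ending like _2 or _b are one class to them, and where a whole thing is asked for, a point or a joint stands for the part that bears it (a point fixed in the world has none). Each returns a list of dicts, best first, with "conf" (0 to 1); they miss things now and then, are a little off and sometimes report something else, mostly with a low value. They report only what shows in the picture. A call takes as long as a camera call. They do not tell look-alikes from the thing itself.
- finder.boxes_of(camera, query): "location" ([column, row] in pixels, amid what is visible of it).
- finder.cut_out(camera, query): "mask" (420x560 bool, what is visible of it) and "location" ([column, row] in pixels, amid what is visible of it).
- finder.pinpoint(camera, query): "location" ([column, row] in pixels: a listed point, or the origin of a listed thing).
The state is a dict: "time_s": time; "qpos": joint angles; "joint_vel": joint speeds; "tau": joint torques, N m; "ee_pos": TCP position; "eef_rot": TCP orientation; "force": force on the tool from outside, world axes, zero at the start; "moment": the same for the moment, N m; "grip_width": finger opening in m; "grip_force": force on a finger pad.
Only numpy, scipy, OpenCV 4.12 (cv2) and the standard library are available. Lean on these libraries where they do the work, as an engineer would, in place of code of your own. Each camera call takes 0.05 s, during which the arm holds its last target. There are 200 camera calls.

## Working session

There is one attempt and no reset: what is moved stays moved. The work goes in short steps, Python scripts to look and compute and a tool call to move; the robot and the scene stay as the last step left them, time stands still between calls to the robot, and variables do not carry over. Pictures are saved under pics/ and viewed, at most 14 in all, crops included, and the job is handed in when it is done.

Besides the shell and the picture viewer there is one more tool, called after "Emit:" in YAML: its name, and indented under it one key for each argument. carry_out: Moves the arm, as the interface text tells. Its arguments: {"type":"object","properties":{"motion":{"type":"array","items":{"type":"array"}},"hand":{"type":"number"},"force":{"type":"number"}},"required":["motion"]}

```bash
mkdir -p pics
cat > h.py <<'E'
import numpy as np, cv2
from station import ctrl, camera, camera_info, finder
from scipy.spatial.transform import Rotation as R
def att(i):
    a=np.array(i["attitude"],float)
    return a if a.shape==(3,3) else (R.from_euler('xyz',a).as_matrix() if a.size==3 else R.from_quat(a).as_matrix())
def cloud(d,i):
    K=np.array(i["camera_matrix"]);v,u=np.mgrid[:d.shape[0],:d.shape[1]]
    p=np.stack([(u-K[0,2])/K[0,0]*d,(v-K[1,2])/K[1,1]*d,d],-1)
    return p@att(i).T+np.array(i["origin"])
E
python3 - <<'E'
from h import *
for n in ("scene","top"):
    i=camera_info(n);print(n,i);p,d=camera(n);cv2.imwrite(f"pics/{n}0.png",p);np.savez(f"{n}0.npz",p=p,d=d)
    c=cloud(d,i);print((d>0).mean(),c[210,280],c[300,300])
    for q in "purple_artichoke brown_onion garlic stock_puck purple_dish yellow_dish white_dish black_dish".split():
        print(q,[(np.round(b["location"]).tolist(),round(b["conf"],2)) for b in finder.pinpoint(n,q)])
print(ctrl.get_obs())
E
```

```text
scene {'camera_matrix': array([[463.54281195,   0.        , 291.1040323 ],
       [  0.        , 463.54281195, 207.36702164],
       [  0.        ,   0.        ,   1.        ]]), 'origin': array([ 1.25807902, -0.54485212,  0.64526855]), 'attitude': array([-2.15941131,  0.00949717,  0.99370316])}
0.9959906462585034 [ 0.4868375  -0.08067929  0.03760617] [ 0.72202379 -0.18265471 -0.00230906]
purple_artichoke [([169.0, 247.0], 0.93)]
brown_onion [([216.0, 233.0], 0.59)]
garlic [([312.0, 245.0], 0.84)]
stock_puck [([176.0, 284.0], 0.84), ([184.0, 324.0], 0.7), ([118.0, 308.0], 0.62)]
purple_dish [([407.0, 206.0], 0.83)]
yellow_dish [([435.0, 198.0], 0.71)]
white_dish [([377.0, 193.0], 0.66)]
black_dish [([409.0, 178.0], 0.56)]
top {'camera_matrix': array([[466.58393017,   0.        , 278.1946916 ],
       [  0.        , 466.58393017, 216.52221925],
       [  0.        ,   0.        ,   1.        ]]), 'origin': array([ 0.38743788, -0.0683179 ,  1.16225097]), 'attitude': array([-3.00694495, -0.0215067 , -1.57930689])}
0.9959311224489796 [ 0.56111711 -0.0993223   0.00094431] [ 0.3375297  -0.
[... 378 characters left out ...]
 0.73)]
{'time_s': 0.9, 'qpos': array([ 1.20041449e+00,  2.99895781e-01,  1.52099280e+00, -7.50743622e-06,
        1.32071558e+00, -6.65975758e-02]), 'joint_vel': array([-8.80227755e-04,  4.62760951e-04,  4.02088685e-05, -1.40365123e-03,
       -6.57687097e-04,  7.62418626e-04]), 'tau': array([ 4.37996323e-05, -5.31645620e+01, -3.52924633e+01,  7.09178927e-02,
        2.10206344e-02,  6.31100829e-05]), 'ee_pos': array([0.16452273, 0.52480485, 0.20545094]), 'eef_rot': array([-3.14158068e+00,  6.49150362e-06,  2.83781025e+00]), 'force': array([ 0.51574944, -0.63189025, -0.00342574]), 'moment': array([ 0.04232979, -0.03459866,  0.00758999]), 'grip_force': 0.0, 'grip_width': 0.09371990903440734}
```

View pics/top0.png

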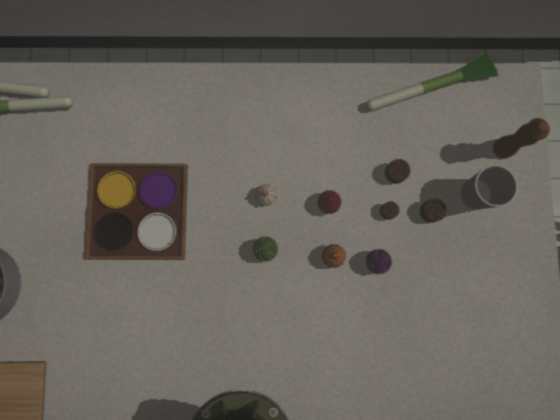

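View pics/scene0.png

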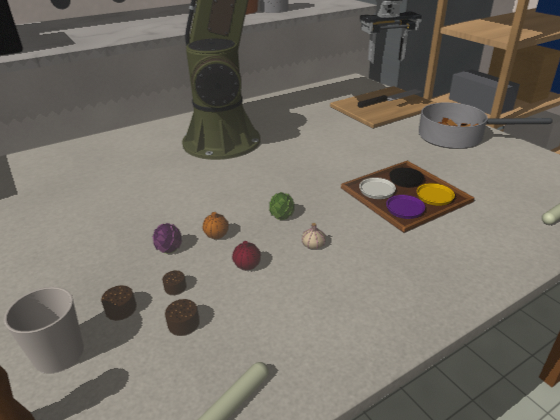

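The top view shows the small puck at (390,211), with the larger ones at (398,171) and (433,210). The other ingredients are the purple artichoke (379,261), brown onion (334,256) and garlic (266,195). The items that stay are the green artichoke (265,249) and red onion (330,202). The dishes are yellow (116,189), purple (157,190), black (113,231) and white (157,231). The scene view agrees, with the small puck at (174,283).

```bash
cat > meas.py <<'E'
from h import *
from scipy.optimize import least_squares
seeds=dict(purple_art=(379,261),onion=(334,256),garlic=(266,195),puck=(390,211),green=(265,249),red=(330,202),bigA=(398,171),bigB=(433,210))
dishes=dict(yellow=(116,189),purple=(157,190),black=(113,231),white=(157,231))
C={n:cloud(np.load(f"{n}0.npz")["d"],camera_info(n)) for n in("top","scene")}
def fit(P,r0):
    c=np.r_[np.median(P[:,:2],0),r0]
    s=least_squares(lambda c:np.hypot(P[:,0]-c[0],P[:,1]-c[1])-c[2],c,loss='soft_l1',f_scale=.001);return s.x
for n,(u,v) in seeds.items():
    c0=C["top"][v,u]
    for cam in C:
        P=C[cam].reshape(-1,3);m=np.hypot(*(P[:,:2]-c0[:2]).T)<.05
        Q=P[m&(P[:,2]>.008)];tab=np.median(P[m&(P[:,2]<.006)][:,2])
        Q2=Q[(Q[:,2]>.012)&(Q[:,2]<.036)]
        mid=(Q[:,:2].min(0)+Q[:,:2].max(0))/2
        print(n,cam,"tab %.4f top %.4f"%(tab,np.percentile(Q[:,2],99)),"mean",Q[:,:2].mean(0).round(4),"mid",mid.round(4),"ext",np.ptp(Q[:,:2],axis=0).round(3),"fit",fit(Q2,.03).round(4),len(Q2))
for cam in C:
    P=C[cam].reshape(-1,3);T=C["top"][210,137]
    m=(np.abs(P[:,:2]-T[:2])<.16).all(1)&(P[:,2]>.0085)&(P[:,2]<.025)
    r=cv2.minAreaRect((P[m][:,:2]*1000).astype(np.float32));print("tray",cam,r,np.percentile(P[m][:,2],[5,50,95]))
    im=np.load(f"{cam}0.npz")["p"]
    for n,(u,v) in dishes.items():
        q=C["top"][v,u]
        D=P[np.hypot(*(P[:,:2]-q[:2]).T)<.06]
        f=D[np.hypot(*(D[:,:2]-q[:2]).T)<.025]
        rim=D[(D[:,2]>.012)&(np.hypot(*(D[:,:2]-q[:2]).T)<.05)]
        print(n,cam,q.round(4),"floor",np.median(f[:,2]).round(4),"rimfit",fit(rim,.045).round(4),len(rim),np.percentile(rim[:,2],95))
E
python3 meas.py
```

```text
purple_art top tab -0.0002 top 0.0621 mean [ 0.4295 -0.3327] mid [ 0.4306 -0.337 ] ext [0.059 0.06 ] fit [ 0.4301 -0.3375  0.0296] 66
purple_art scene tab -0.0005 top 0.0612 mean [ 0.4453 -0.3407] mid [ 0.4347 -0.3375] ext [0.055 0.06 ] fit [ 0.4296 -0.3367  0.0297] 235
onion top tab -0.0005 top 0.0625 mean [ 0.4438 -0.2257] mid [ 0.445  -0.2273] ext [0.057 0.055] fit [ 0.4446 -0.228   0.0279] 79
onion scene tab -0.0006 top 0.0620 mean [ 0.4586 -0.2331] mid [ 0.4494 -0.2281] ext [0.056 0.058] fit [ 0.4441 -0.2276  0.0284] 218
garlic top tab -0.0004 top 0.0575 mean [ 0.5947 -0.0634] mid [ 0.5974 -0.0631] ext [0.053 0.052] fit [ 0.597  -0.0634  0.0213] 258
garlic scene tab -0.0002 top 0.0567 mean [ 0.6075 -0.0698] mid [ 0.5995 -0.0632] ext [0.052 0.053] fit [ 0.5997 -0.0639  0.0214] 291
puck top tab -0.0002 top 0.0327 mean [ 0.5562 -0.3702] mid [ 0.5571 -0.3721] ext [0.043 0.044] fit [ 0.5563 -0.3704  0.0162] 265
puck scene tab -0.0006 top 0.0300 mean [ 0.5644 -0.3738] mid [ 0.5586 -0.3722] ext [0.045 0.043] fit [ 0.5615 -0.3728  0.0169] 385
green top tab -0.0003 top 0.0630 mean [ 0.46
[... 1402 characters left out ...]
 0.3081 0.0439] 196 0.018914670440946413
white top [0.509  0.2051 0.0101] floor 0.0077 rimfit [0.5081 0.2042 0.0441] 209 0.01864953858426799
tray scene ((561.0550537109375, 255.7849884033203), (244.70742797851562, 243.91305541992188), 88.9981460571289) [0.00871251 0.01208294 0.0167087 ]
yellow scene [0.6157 0.3109 0.0059] floor 0.0086 rimfit [0.6143 0.3068 0.0443] 165 0.01775280627224547
purple scene [0.6126 0.2087 0.0064] floor 0.0084 rimfit [0.6126 0.2035 0.0442] 159 0.017638268661258602
black scene [0.5098 0.3133 0.0087] floor 0.0088 rimfit [0.51   0.3084 0.0439] 127 0.017931643038368483
white scene [0.509  0.2051 0.0101] floor 0.0083 rimfit [0.5088 0.2045 0.0446] 148 0.017858854499505673
```

Emit:
carry_out:
  motion:
    - [[-0.2,0,0],0.02]
    - [[-0.4,0,0],0.04]
    - [[-0.6,0,0],0.06]
    - [[-0.8,0,0],0.08]
    - [[-0.98,0,0],0.1]
    - [[-0.98,0,0],0.12]
    - [[-0.98,0,0],0.14]
    - [[-0.98,0,0],0.16]
    - [[-0.98,0,0],0.18]
    - [[-0.98,0,0],0.2017]
    - [[-0.98,0,0],0.2017]
    - [[-0.98,0,0],0.2017]
  hand: -1
  force: 20

```text
time_s: 2.1
ee_pos: [0.3516, 0.4662, 0.2054]
eef_rot: [-3.142, 0.0, 1.575]
force: [-0.5, -0.0, 0.8]
grip_width: 0.0942
grip_force: 0.0
```

Emit:
carry_out:
  motion:
    - [[-0.25,0.1,0],0]
    - [[-0.5,0.2,0],0]
    - [[-0.75,0.3,0],0]
    - [[-1,0.39,0],0]

```text
time_s: 2.5
ee_pos: [0.4247, 0.2782, 0.2055]
eef_rot: [3.141, -0.0, 1.575]
force: [1.8, 0.4, 0.3]
grip_width: 0.0941
grip_force: 0.0
```

Emit:
carry_out:
  motion:
    - [[-0.25,0,0],0]
    - [[-0.5,0,0],0]
    - [[-0.75,0,0],0]
    - [[-1,0,0],0]

```text
time_s: 2.9
ee_pos: [0.424, 0.0781, 0.2057]
eef_rot: [3.141, -0.0, 1.575]
force: [1.0, 0.1, -0.6]
grip_width: 0.0941
grip_force: 0.0
```

Emit:
carry_out:
  motion:
    - [[-0.25,0,0],0]
    - [[-0.5,0,0],0]
    - [[-0.75,0,0],0]
    - [[-1,0,0],0]

```text
time_s: 3.3
ee_pos: [0.4239, -0.1221, 0.2058]
eef_rot: [3.141, 0.0, 1.574]
force: [1.5, 0.2, 0.0]
grip_width: 0.094
grip_force: 0.0
```

Emit:
carry_out:
  motion:
    - [[-0.25,0,0],0]
    - [[-0.5,0,0],0]
    - [[-0.75,0,0],0]
    - [[-1,0,0],0]
    - [[-1,0,0],0]
    - [[-1,0,0],0]

```text
time_s: 3.9
ee_pos: [0.4239, -0.3205, 0.205]
eef_rot: [-3.141, -0.001, 1.572]
force: [0.1, -0.0, 0.6]
grip_width: 0.0943
grip_force: 0.0
```

Emit:
carry_out:
  motion:
    - [[-0.0825,0.03,0],0]
    - [[-0.0825,0.03,0.15],0]
    - [[-0.0825,0.03,0.3],0]
    - [[-0.0825,0.03,0.45],0]
    - [[-0.0825,0.03,0.6],0]
    - [[-0.0825,0.03,0.6],0]
    - [[-0.0825,0.03,0.6],0]

```text
time_s: 4.6
ee_pos: [0.4308, -0.3359, 0.0865]
eef_rot: [3.141, 0.0, 1.573]
force: [0.4, -1.2, 0.8]
grip_width: 0.094
grip_force: 0.0
```

Emit:
carry_out:
  motion:
    - [[-0.005,-0.004,0.1],0]
    - [[-0.005,-0.004,0.2],0]
    - [[-0.005,-0.004,0.3],0]
    - [[-0.005,-0.004,0.378],0]
    - [[-0.005,-0.004,0.378],0]
    - [[-0.005,-0.004,0.378],0]

```text
time_s: 5.2
ee_pos: [0.4303, -0.338, 0.0117]
eef_rot: [3.14, 0.001, 1.571]
force: [-0.9, 0.0, 1.0]
grip_width: 0.0938
grip_force: 0.0
```

Emit:
carry_out:
  motion:
    - [[0,0,0],0]
    - [[0,0,0],0]
    - [[0,0,0],0]
    - [[0,0,0],0]
    - [[0,0,0],0]
    - [[0,0,0],0]
    - [[0,0,0],0]
    - [[0,0,0],0]
    - [[0,0,0],0]
    - [[0,0,0],0]
  hand: 1
  force: 20

```text
time_s: 6.2
ee_pos: [0.4295, -0.3376, 0.01]
eef_rot: [3.141, 0.0, 1.57]
force: [-1.5, 0.2, 5.2]
grip_width: 0.0585
grip_force: 20.0
```

Emit:
carry_out:
  motion:
    - [[0,0,-0.05],0]
    - [[0,0,-0.15],0]
    - [[0,0,-0.3],0]
    - [[0,0,-0.45],0]
    - [[0,0,-0.6],0]
    - [[0,0,-0.7],0]
    - [[0,0,-0.7],0]

```text
time_s: 6.9
ee_pos: [0.4302, -0.3382, 0.1527]
eef_rot: [3.138, 0.003, 1.571]
force: [1.0, -0.6, -0.6]
grip_width: 0.0585
grip_force: 20.0
```

Emit:
carry_out:
  motion:
    - [[0.1,0.03,0],0]
    - [[0.25,0.08,0],0]
    - [[0.4,0.13,0],0]
    - [[0.55,0.18,0],0]
    - [[0.7,0.23,0],0]
    - [[0.85,0.28,0],0]
    - [[1,0.33,0],0]

```text
time_s: 7.6
ee_pos: [0.4952, -0.1361, 0.1485]
eef_rot: [-3.14, -0.001, 1.57]
force: [-0.2, 0.1, -1.7]
grip_width: 0.0585
grip_force: 20.0
```

Emit:
carry_out:
  motion:
    - [[0.15,0.05,0],0]
    - [[0.3,0.1,0],0]
    - [[0.45,0.15,0],0]
    - [[0.6,0.2,0],0]
    - [[0.75,0.25,0],0]
    - [[0.9,0.3,0],0]
    - [[1,0.33,0],0]

```text
time_s: 8.3
ee_pos: [0.5614, 0.0642, 0.1483]
eef_rot: [-3.14, -0.0, 1.571]
force: [0.5, -0.2, -1.8]
grip_width: 0.0585
grip_force: 20.0
```

Emit:
carry_out:
  motion:
    - [[0.15,0.05,0],0]
    - [[0.3,0.1,0],0]
    - [[0.45,0.15,0],0]
    - [[0.6,0.2,0],0]
    - [[0.7,0.24,0],0]
    - [[0.7,0.24,0],0]
    - [[0.7,0.24,0],0]

```text
time_s: 9.0
ee_pos: [0.609, 0.2021, 0.1483]
eef_rot: [-3.14, 0.001, 1.571]
force: [0.3, -0.6, -1.9]
grip_width: 0.0585
grip_force: 20.0
```

Emit:
carry_out:
  motion:
    - [[0.004,0.016,0.1],0]
    - [[0.004,0.016,0.22],0]
    - [[0.004,0.016,0.34],0]
    - [[0.004,0.016,0.46],0]
    - [[0.004,0.016,0.54],0]
    - [[0.004,0.016,0.6],0]
    - [[0.004,0.016,0.63],0]
    - [[0.004,0.016,0.648],0]
    - [[0.004,0.016,0.648],0]
    - [[0.004,0.016,0.648],0]

```text
time_s: 10.0
ee_pos: [0.6132, 0.2033, 0.021]
eef_rot: [3.141, -0.0, 1.571]
force: [-0.7, -0.1, -1.4]
grip_width: 0.0582
grip_force: 20.0
```

Emit:
carry_out:
  motion:
    - [[0,-0.003,0.005],0]
    - [[0,-0.003,0.01],0]
    - [[0,-0.003,0.01],0]
    - [[0,-0.003,0.01],0]

```text
time_s: 10.4
ee_pos: [0.6122, 0.2032, 0.0183]
eef_rot: [3.141, -0.0, 1.57]
force: [-0.2, -0.9, -1.9]
grip_width: 0.0586
grip_force: 20.0
```

Emit:
carry_out:
  motion:
    - [[0,0,0.003],0]
    - [[0,0,0.006],0]
    - [[0,0,0.006],0]

```text
time_s: 10.7
ee_pos: [0.6123, 0.2032, 0.018]
eef_rot: [3.141, -0.0, 1.57]
force: [-5.1, -0.7, 8.4]
grip_width: 0.0583
grip_force: 20.0
```

Emit:
carry_out:
  motion:
    - [[0,0,0],0]
    - [[0,0,0],0]
    - [[0,0,0],0]
    - [[0,0,0],0]
    - [[0,0,0],0]
  hand: -0.6

```text
time_s: 11.2
ee_pos: [0.6122, 0.2032, 0.017]
eef_rot: [-3.142, 0.0, 1.57]
force: [0.3, -0.6, 0.0]
grip_width: 0.0755
grip_force: 0.0
```

Emit:
carry_out:
  motion:
    - [[0,0,-0.1],0]
    - [[0,0,-0.25],0]
    - [[0,0,-0.45],0]
    - [[0,0,-0.65],0]
    - [[0,0,-0.65],0]

```text
time_s: 11.7
ee_pos: [0.6143, 0.2038, 0.1532]
eef_rot: [3.133, -0.002, 1.571]
force: [-0.1, -0.3, 0.3]
grip_width: 0.0751
grip_force: 0.0
```

Run:
```python
from h import *
p,d=camera("wrist");cv2.imwrite("pics/w1.png",p)
i=camera_info("wrist");print(i["origin"],ctrl.get_obs()["ee_pos"])
p,d=camera("scene");cv2.imwrite("pics/s1.png",p[130:290,300:500])
P=cloud(d,camera_info("scene")).reshape(-1,3);m=np.hypot(P[:,0]-.6123,P[:,1]-.2028)<.04
Q=P[m&(P[:,2]>.02)&(P[:,2]<.09)];print(np.percentile(Q[:,2],99),Q[:,:2].max(0),Q[:,:2].min(0))
```

```text
[0.6121322  0.27361937 0.32952894] [0.61325961 0.20350708 0.14989353]
0.0700846491537654 [0.64454737 0.22696512] [0.58831738 0.17224492]
```

View pics/w1.png

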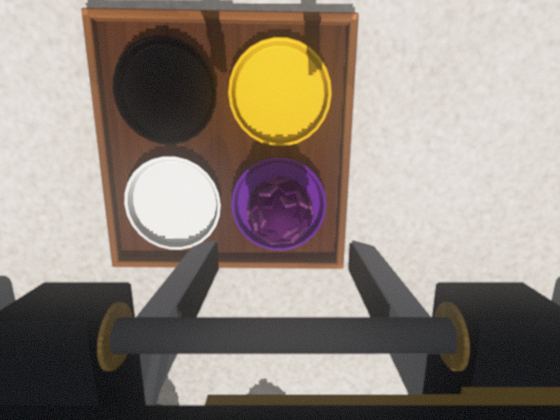

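The wrist picture shows the purple artichoke seated in the purple dish at (279,207). Its top is at 70 mm, as expected for the dish floor. Next is the onion.

Emit:
carry_out:
  motion:
    - [[-0.25,-0.1,0],0]
    - [[-0.5,-0.2,0],0]
    - [[-0.75,-0.3,0],0]
    - [[-1,-0.4,0],0]
  hand: -1

```text
time_s: 12.2
ee_pos: [0.5361, 0.016, 0.1454]
eef_rot: [-3.139, -0.0, 1.571]
force: [1.1, -1.8, -0.7]
grip_width: 0.0941
grip_force: 0.0
```

Emit:
carry_out:
  motion:
    - [[-0.25,-0.1,0],0]
    - [[-0.5,-0.2,0],0]
    - [[-0.75,-0.3,0],0]
    - [[-1,-0.4,0],0]
    - [[-1,-0.4,0],0]
    - [[-1,-0.4,0],0]
    - [[-1,-0.4,0],0]

```text
time_s: 12.9
ee_pos: [0.4576, -0.182, 0.1461]
eef_rot: [-3.14, -0.001, 1.57]
force: [0.2, 0.5, -0.2]
grip_width: 0.0939
grip_force: 0.0
```

Emit:
carry_out:
  motion:
    - [[-0.12,-0.035,0],0]
    - [[-0.2285,-0.0655,0],0]
    - [[-0.2285,-0.0655,0.1],0]
    - [[-0.2285,-0.0655,0.2],0]
    - [[-0.2285,-0.0655,0.28],0]
    - [[-0.2285,-0.0655,0.28],0]
    - [[-0.2285,-0.0655,0.28],0]

```text
time_s: 13.6
ee_pos: [0.4451, -0.2273, 0.0912]
eef_rot: [-3.141, -0.0, 1.572]
force: [-0.2, 0.5, -0.7]
grip_width: 0.0936
grip_force: 0.0
```

Down to z ≈ 0.011, then close.

Emit:
carry_out:
  motion:
    - [[-0.002,-0.003,0.1],0]
    - [[-0.002,-0.003,0.2],0]
    - [[-0.002,-0.003,0.3],0]
    - [[-0.002,-0.003,0.4],0]
    - [[-0.002,-0.003,0.4],0]
    - [[-0.002,-0.003,0.4],0]

```text
time_s: 14.2
ee_pos: [0.4447, -0.2285, 0.0121]
eef_rot: [3.141, 0.0, 1.571]
force: [0.2, -0.3, -0.5]
grip_width: 0.094
grip_force: 0.0
```

Emit:
carry_out:
  motion:
    - [[0,0,0],0]
    - [[0,0,0],0]
    - [[0,0,0],0]
    - [[0,0,0],0]
    - [[0,0,0],0]
    - [[0,0,0],0]
    - [[0,0,0],0]
    - [[0,0,0],0]
    - [[0,0,0],0]
    - [[0,0,0],0]
  hand: 1
  force: 20

```text
time_s: 15.2
ee_pos: [0.4442, -0.2286, 0.0112]
eef_rot: [3.141, 0.0, 1.57]
force: [-0.6, -0.6, 5.3]
grip_width: 0.0578
grip_force: 20.0
```

Emit:
carry_out:
  motion:
    - [[0,0,-0.05],0]
    - [[0,0,-0.15],0]
    - [[0,0,-0.3],0]
    - [[0,0,-0.45],0]
    - [[0,0,-0.6],0]
    - [[0,0,-0.7],0]
    - [[0,0,-0.7],0]

```text
time_s: 15.9
ee_pos: [0.445, -0.2291, 0.1538]
eef_rot: [3.138, 0.002, 1.571]
force: [1.3, 0.5, -1.7]
grip_width: 0.0575
grip_force: 20.0
```

Emit:
carry_out:
  motion:
    - [[0.1,0.03,0],0]
    - [[0.25,0.08,0],0]
    - [[0.4,0.12,0],0]
    - [[0.55,0.17,0],0]
    - [[0.7,0.22,0],0]
    - [[0.85,0.27,0],0]
    - [[1,0.32,0],0]

```text
time_s: 16.6
ee_pos: [0.5078, -0.0272, 0.1497]
eef_rot: [-3.14, -0.0, 1.57]
force: [0.1, -0.1, -1.4]
grip_width: 0.0578
grip_force: 20.0
```

Emit:
carry_out:
  motion:
    - [[0.15,0.05,0],0]
    - [[0.3,0.1,0],0]
    - [[0.45,0.14,0],0]
    - [[0.6,0.19,0],0]
    - [[0.75,0.24,0],0]
    - [[0.9,0.29,0],0]
    - [[1,0.32,0],0]

```text
time_s: 17.3
ee_pos: [0.572, 0.1732, 0.1493]
eef_rot: [-3.14, 0.0, 1.571]
force: [0.4, 0.8, -1.2]
grip_width: 0.0579
grip_force: 20.0
```

Emit:
carry_out:
  motion:
    - [[0.15,0.05,0],0]
    - [[0.3,0.1,0],0]
    - [[0.45,0.14,0],0]
    - [[0.6,0.19,0],0]
    - [[0.68,0.21,0],0]
    - [[0.68,0.21,0],0]
    - [[0.68,0.21,0],0]

```text
time_s: 18.0
ee_pos: [0.6138, 0.3069, 0.1495]
eef_rot: [-3.14, 0.001, 1.571]
force: [0.5, -0.4, -2.1]
grip_width: 0.0575
grip_force: 20.0
```

Emit:
carry_out:
  motion:
    - [[0,0,0.1],0]
    - [[0,0,0.22],0]
    - [[0,0,0.34],0]
    - [[0,0,0.46],0]
    - [[0,0,0.54],0]
    - [[0,0,0.6],0]
    - [[0,0,0.63],0]
    - [[0,0,0.65],0]
    - [[0,0,0.65],0]
    - [[0,0,0.65],0]
    - [[0,0,0.65],0]

```text
time_s: 19.1
ee_pos: [0.6146, 0.3075, 0.0218]
eef_rot: [3.141, -0.0, 1.571]
force: [-0.3, 0.1, -1.7]
grip_width: 0.0578
grip_force: 20.0
```

Emit:
carry_out:
  motion:
    - [[-0.002,-0.002,0.005],0]
    - [[-0.002,-0.002,0.01],0]
    - [[-0.002,-0.002,0.013],0]
    - [[-0.002,-0.002,0.013],0]
    - [[-0.002,-0.002,0.013],0]

```text
time_s: 19.6
ee_pos: [0.614, 0.3071, 0.0193]
eef_rot: [3.141, -0.0, 1.57]
force: [-3.6, -2.1, 5.4]
grip_width: 0.0577
grip_force: 20.0
```

Contact with the dish floor; release.

Emit:
carry_out:
  motion:
    - [[0,0,0],0]
    - [[0,0,0],0]
    - [[0,0,0],0]
    - [[0,0,0],0]
    - [[0,0,0],0]
  hand: -0.6

```text
time_s: 20.1
ee_pos: [0.6139, 0.307, 0.0184]
eef_rot: [-3.142, 0.0, 1.57]
force: [0.4, -0.3, 0.8]
grip_width: 0.0753
grip_force: 0.0
```

Emit:
carry_out:
  motion:
    - [[0,0,-0.1],0]
    - [[0,0,-0.25],0]
    - [[0,0,-0.45],0]
    - [[0,0,-0.65],0]
    - [[0,0,-0.65],0]

```text
time_s: 20.6
ee_pos: [0.6158, 0.3079, 0.1551]
eef_rot: [3.133, -0.004, 1.571]
force: [0.8, -0.6, 0.4]
grip_width: 0.0748
grip_force: 0.0
```

Emit:
carry_out:
  motion:
    - [[-0.25,0,0],0]
    - [[-0.5,0,0],0]
    - [[-0.75,0,0],0]
    - [[-1,0,0],0]
  hand: -1

```text
time_s: 21.0
ee_pos: [0.6133, 0.1052, 0.1479]
eef_rot: [-3.141, 0.0, 1.571]
force: [0.6, 0.4, 0.7]
grip_width: 0.0939
grip_force: 0.0
```

Emit:
carry_out:
  motion:
    - [[-0.25,0,0],0]
    - [[-0.5,0,0],0]
    - [[-0.75,0,0],0]
    - [[-0.83,-0.08,0],0]
    - [[-0.83,-0.08,0],0]
    - [[-0.83,-0.08,0],0]

```text
time_s: 21.6
ee_pos: [0.5978, -0.0588, 0.1483]
eef_rot: [-3.142, -0.0, 1.57]
force: [-0.2, 0.9, -0.0]
grip_width: 0.0933
grip_force: 0.0
```

Run:
```python
from h import *
p,d=camera("top");cv2.imwrite("pics/t2.png",p)
P=cloud(d,camera_info("top")).reshape(-1,3)
for n,x,y in(("art",.6123,.2028),("onion",.6141,.3068),("garlic",.598,-.0633),("green",.4626,-.0612)):
    Q=P[(np.hypot(P[:,0]-x,P[:,1]-y)<.043)&(P[:,2]>.022)&(P[:,2]<.09)];print(n,np.percentile(Q[:,2],99),(Q[:,:2].max(0)+Q[:,:2].min(0))/2,Q[Q[:,2]>Q[:,2].max()-.006][:,:2].mean(0))
```

```text
art 0.07120940480427197 [0.61293858 0.20231234] [0.61265948 0.20237849]
onion 0.07063647313227095 [0.61307094 0.30488663] [0.61371862 0.30568929]Traceback (most recent call last):
  File "<stdin>", line 5, in <module>
    return _quantile_unchecked(
        a, q, axis, out, overwrite_input, method, keepdims, weights)
    return _ureduce(a,
                    func=_quantile_ureduce_func,
    ...<5 lines>...
                    overwrite_input=overwrite_input,
                    method=method)
    r = func(a, **kwargs)
    result = _quantile(arr,
                       quantiles=q,
    ...<2 lines>...
                       out=out,
                       weights=wgt)
    slices_having_nans = np.isnan(arr[-1, ...])
                                  ~~~^^^^^^^^^
IndexError: index -1 is out of bounds for axis 0 with size 0
```

Emit:
carry_out:
  motion:
    - [[-0.022,0,0],0]
    - [[-0.022,0,0.12],0]
    - [[-0.022,0,0.24],0]
    - [[-0.022,0,0.35],0]
    - [[-0.022,0,0.35],0]
    - [[-0.022,0,0.35],0]

```text
time_s: 22.25
ee_pos: [0.5981, -0.0629, 0.0789]
eef_rot: [3.142, -0.0, 1.571]
force: [-0.1, -1.3, 0.3]
grip_width: 0.0939
grip_force: 0.0
```

Emit:
carry_out:
  motion:
    - [[-0.001,0,0.1],0]
    - [[-0.001,0,0.2],0]
    - [[-0.001,0,0.3],0]
    - [[-0.001,0,0.352],0]
    - [[-0.001,0,0.352],0]
    - [[-0.001,0,0.352],0]

```text
time_s: 22.85
ee_pos: [0.5985, -0.0636, 0.0093]
eef_rot: [3.14, 0.0, 1.571]
force: [-0.4, 1.1, 0.4]
grip_width: 0.0939
grip_force: 0.0
```

Emit:
carry_out:
  motion:
    - [[0,0,0],0]
    - [[0,0,0],0]
    - [[0,0,0],0]
    - [[0,0,0],0]
    - [[0,0,0],0]
    - [[0,0,0],0]
    - [[0,0,0],0]
    - [[0,0,0],0]
    - [[0,0,0],0]
    - [[0,0,0],0]
  hand: 1
  force: 15

```text
time_s: 23.85
ee_pos: [0.5978, -0.0636, 0.0081]
eef_rot: [-3.142, 0.0, 1.57]
force: [-0.9, 0.0, 1.8]
grip_width: 0.0521
grip_force: 15.0
```

Emit:
carry_out:
  motion:
    - [[0,0,-0.04],0]
    - [[0,0,-0.1],0]
    - [[0,0,-0.18],0]
    - [[0,0,-0.18],0]

```text
time_s: 24.25
ee_pos: [0.5992, -0.0638, 0.0472]
eef_rot: [3.137, 0.001, 1.571]
force: [0.0, -0.1, 0.4]
grip_width: 0.0524
grip_force: 15.0
```

Emit:
carry_out:
  motion:
    - [[0,0,-0.12],0]
    - [[0,0,-0.24],0]
    - [[0,0,-0.36],0]
    - [[0,0,-0.45],0]
    - [[0.12,-0.04,-0.45],0]
    - [[0.27,-0.09,-0.45],0]
    - [[0.42,-0.14,-0.45],0]
    - [[0.57,-0.19,-0.45],0]
    - [[0.72,-0.24,-0.45],0]
    - [[0.87,-0.29,-0.45],0]
    - [[1,-0.33,-0.45],0]
    - [[1,-0.33,-0.45],0]

```text
time_s: 25.45
ee_pos: [0.5309, 0.1389, 0.1343]
eef_rot: [3.141, -0.0, 1.573]
force: [0.0, -0.1, -0.6]
grip_width: 0.0523
grip_force: 15.0
```

Emit:
carry_out:
  motion:
    - [[0.15,-0.05,0],0]
    - [[0.28,-0.1,0],0]
    - [[0.34,-0.12,0],0]
    - [[0.34,-0.12,0],0]
    - [[0.34,-0.12,0],0]

```text
time_s: 25.95
ee_pos: [0.5082, 0.2036, 0.1341]
eef_rot: [3.141, 0.0, 1.57]
force: [-0.7, -0.7, -0.5]
grip_width: 0.0523
grip_force: 15.0
```

Emit:
carry_out:
  motion:
    - [[0.004,0,0.1],0]
    - [[0.004,0,0.22],0]
    - [[0.004,0,0.34],0]
    - [[0.004,0,0.44],0]
    - [[0.004,0,0.51],0]
    - [[0.004,0,0.55],0]
    - [[0.004,0,0.575],0]
    - [[0.004,0,0.588],0]
    - [[0.004,0,0.588],0]
    - [[0.004,0,0.588],0]
    - [[0.004,0,0.588],0]

```text
time_s: 27.05
ee_pos: [0.5081, 0.2053, 0.017]
eef_rot: [3.141, -0.0, 1.571]
force: [0.3, -0.2, 0.2]
grip_width: 0.0524
grip_force: 15.0
```

Emit:
carry_out:
  motion:
    - [[-0.002,0,0.002],0]
    - [[-0.002,0,0.004],0]
    - [[-0.002,0,0.006],0]
    - [[-0.002,0,0.006],0]

```text
time_s: 27.45
ee_pos: [0.508, 0.2049, 0.016]
eef_rot: [3.141, -0.0, 1.571]
force: [-2.8, -2.5, 9.1]
grip_width: 0.0526
grip_force: 15.0
```

Emit:
carry_out:
  motion:
    - [[0,0,0],0]
    - [[0,0,0],0]
    - [[0,0,0],0]
    - [[0,0,0],0]
  hand: -0.3

```text
time_s: 27.85
ee_pos: [0.5078, 0.2048, 0.0151]
eef_rot: [-3.141, 0.0, 1.57]
force: [0.3, -0.4, -0.3]
grip_width: 0.0613
grip_force: 0.0
```

Emit:
carry_out:
  motion:
    - [[0,0,-0.05],0]
    - [[0,0,-0.15],0]
    - [[0,0,-0.35],0]
    - [[0,0,-0.6],0]
    - [[0,0,-0.6],0]

```text
time_s: 28.35
ee_pos: [0.5104, 0.2057, 0.1424]
eef_rot: [3.131, -0.003, 1.571]
force: [0.7, -0.0, -0.1]
grip_width: 0.0612
grip_force: 0.0
```

Emit:
carry_out:
  motion:
    - [[-0.25,0.02,0],0]
    - [[-0.5,0.04,0],0]
    - [[-0.75,0.06,0],0]
    - [[-1,0.08,0],0]
  hand: -0.49

```text
time_s: 28.75
ee_pos: [0.5236, 0.0036, 0.1358]
eef_rot: [3.141, 0.0, 1.571]
force: [0.8, 0.3, -0.0]
grip_width: 0.0701
grip_force: 0.0
```

Emit:
carry_out:
  motion:
    - [[-0.25,0.02,0],0]
    - [[-0.5,0.04,0],0]
    - [[-0.75,0.06,0],0]
    - [[-1,0.08,0],0]

```text
time_s: 29.15
ee_pos: [0.5394, -0.196, 0.1357]
eef_rot: [3.141, 0.0, 1.57]
force: [-0.2, 1.2, 0.1]
grip_width: 0.0699
grip_force: 0.0
```

Emit:
carry_out:
  motion:
    - [[-0.25,0.02,0],0]
    - [[-0.5,0.04,0],0]
    - [[-0.75,0.06,0],0]
    - [[-0.88,0.08,0],0]
    - [[-0.88,0.08,0],0]
    - [[-0.88,0.08,0],0]

```text
time_s: 29.75
ee_pos: [0.5553, -0.3699, 0.135]
eef_rot: [-3.141, -0.0, 1.57]
force: [0.2, 0.1, 0.5]
grip_width: 0.0703
grip_force: 0.0
```

Run:
```python
from h import *
p,d=camera("top");cv2.imwrite("pics/t3.png",p)
P=cloud(d,camera_info("top")).reshape(-1,3)
for n,x,y in(("art",.6123,.2028),("onion",.6141,.3068),("garlic",.5083,.2046),("green",.4626,-.0612)):
    Q=P[(np.hypot(P[:,0]-x,P[:,1]-y)<.043)&(P[:,2]>.02)&(P[:,2]<.09)];print(n,np.percentile(Q[:,2],99),(Q[:,:2].max(0)+Q[:,:2].min(0))/2,Q[Q[:,2]>Q[:,2].max()-.008][:,:2].mean(0))
print(ctrl.get_obs()["ee_pos"])
```

```text
art 0.07176449680153575 [0.61281737 0.20866068] [0.61198242 0.20171495]
onion 0.07107665698024931 [0.61328857 0.31197517] [0.61454485 0.30537827]
garlic 0.06453927064358113 [0.50824822 0.20366141] [0.50833509 0.20466928]
green 0.06326226509790762 [ 0.46230789 -0.06113277] [ 0.46345543 -0.0612497 ]
[ 0.55551391 -0.36923653  0.13526242]
```

Emit:
carry_out:
  motion:
    - [[-0.013,0.009,0],0]
    - [[-0.013,0.009,0.12],0]
    - [[-0.013,0.009,0.24],0]
    - [[-0.013,0.009,0.36],0]
    - [[-0.013,0.009,0.46],0]
    - [[-0.013,0.009,0.46],0]
    - [[-0.013,0.009,0.46],0]

```text
time_s: 30.5
ee_pos: [0.5578, -0.3722, 0.0442]
eef_rot: [3.141, 0.0, 1.571]
force: [0.5, -0.2, 1.0]
grip_width: 0.07
grip_force: 0.0
```

Emit:
carry_out:
  motion:
    - [[0,-0.002,0.06],0]
    - [[0,-0.002,0.12],0]
    - [[0,-0.002,0.175],0]
    - [[0,-0.002,0.175],0]
    - [[0,-0.002,0.175],0]

```text
time_s: 31.0
ee_pos: [0.5569, -0.3725, 0.008]
eef_rot: [-3.141, -0.0, 1.57]
force: [-0.2, 0.1, -0.3]
grip_width: 0.07
grip_force: 0.0
```

Emit:
carry_out:
  motion:
    - [[0,0,0],0]
    - [[0,0,0],0]
    - [[0,0,0],0]
    - [[0,0,0],0]
    - [[0,0,0],0]
    - [[0,0,0],0]
    - [[0,0,0],0]
    - [[0,0,0],0]
    - [[0,0,0],0]
  hand: 1
  force: 15

```text
time_s: 31.9
ee_pos: [0.557, -0.3726, 0.0085]
eef_rot: [3.141, 0.0, 1.57]
force: [-0.9, 0.5, 4.4]
grip_width: 0.0433
grip_force: 15.0
```

Emit:
carry_out:
  motion:
    - [[0,0,-0.05],0]
    - [[0,0,-0.15],0]
    - [[0,0,-0.3],0]
    - [[0,0,-0.45],0]
    - [[0,0,-0.6],0]
    - [[0,0,-0.7],0]
    - [[0,0,-0.7],0]

```text
time_s: 32.6
ee_pos: [0.5578, -0.3731, 0.1518]
eef_rot: [3.138, 0.003, 1.571]
force: [-0.2, 1.0, -0.4]
grip_width: 0.0435
grip_force: 15.0
```

Emit:
carry_out:
  motion:
    - [[0.1,-0.01,0],0]
    - [[0.25,-0.02,0],0]
    - [[0.4,-0.03,0],0]
    - [[0.55,-0.04,0],0]
    - [[0.7,-0.05,0],0]
    - [[0.85,-0.06,0],0]
    - [[1,-0.07,0],0]

```text
time_s: 33.3
ee_pos: [0.5422, -0.1711, 0.1469]
eef_rot: [-3.14, -0.001, 1.57]
force: [0.3, 0.3, -1.0]
grip_width: 0.0435
grip_force: 15.0
```

Emit:
carry_out:
  motion:
    - [[0.15,-0.01,0],0]
    - [[0.3,-0.02,0],0]
    - [[0.45,-0.03,0],0]
    - [[0.6,-0.04,0],0]
    - [[0.75,-0.05,0],0]
    - [[0.9,-0.06,0],0]
    - [[1,-0.07,0],0]

```text
time_s: 34.0
ee_pos: [0.5282, 0.0292, 0.147]
eef_rot: [-3.14, -0.0, 1.571]
force: [0.4, -0.2, -0.4]
grip_width: 0.0441
grip_force: 15.0
```

Emit:
carry_out:
  motion:
    - [[0.15,-0.01,0],0]
    - [[0.3,-0.02,0],0]
    - [[0.45,-0.03,0],0]
    - [[0.6,-0.04,0],0]
    - [[0.75,-0.05,0],0]
    - [[0.9,-0.06,0],0]
    - [[1,-0.07,0],0]

```text
time_s: 34.7
ee_pos: [0.5142, 0.229, 0.1468]
eef_rot: [-3.14, 0.001, 1.571]
force: [0.3, -0.9, -0.1]
grip_width: 0.0438
grip_force: 15.0
```

Emit:
carry_out:
  motion:
    - [[0.15,-0.01,0],0]
    - [[0.3,-0.02,0],0]
    - [[0.4,-0.03,0],0]
    - [[0.4,-0.03,0],0]
    - [[0.4,-0.03,0],0]
    - [[0.4,-0.03,0],0]

```text
time_s: 35.3
ee_pos: [0.5091, 0.3066, 0.1477]
eef_rot: [-3.141, 0.001, 1.57]
force: [0.1, -0.6, 0.2]
grip_width: 0.0435
grip_force: 15.0
```

Emit:
carry_out:
  motion:
    - [[0.007,0.003,0.1],0]
    - [[0.007,0.003,0.22],0]
    - [[0.007,0.003,0.34],0]
    - [[0.007,0.003,0.46],0]
    - [[0.007,0.003,0.54],0]
    - [[0.007,0.003,0.6],0]
    - [[0.007,0.003,0.635],0]
    - [[0.007,0.003,0.65],0]
    - [[0.007,0.003,0.65],0]
    - [[0.007,0.003,0.65],0]
    - [[0.007,0.003,0.65],0]

```text
time_s: 36.4
ee_pos: [0.5101, 0.3091, 0.0189]
eef_rot: [3.141, -0.0, 1.571]
force: [0.4, -0.7, -1.4]
grip_width: 0.0436
grip_force: 15.0
```

Emit:
carry_out:
  motion:
    - [[-0.002,0,0.003],0]
    - [[-0.002,0,0.006],0]
    - [[-0.002,0,0.009],0]
    - [[-0.002,0,0.01],0]
    - [[-0.002,0,0.01],0]

```text
time_s: 36.9
ee_pos: [0.5098, 0.3086, 0.0165]
eef_rot: [3.142, -0.0, 1.571]
force: [-1.0, -0.8, 4.9]
grip_width: 0.0435
grip_force: 15.0
```

Contact; open to about 58 mm, lift, and retreat to the side.

Emit:
carry_out:
  motion:
    - [[0,0,0],0]
    - [[0,0,0],0]
    - [[0,0,0],0]
    - [[0,0,0],0]
  hand: -0.23

```text
time_s: 37.3
ee_pos: [0.5098, 0.3085, 0.0161]
eef_rot: [-3.142, 0.0, 1.57]
force: [0.1, 0.1, -0.5]
grip_width: 0.0579
grip_force: 0.0
```

Emit:
carry_out:
  motion:
    - [[0,0,-0.05],0]
    - [[0,0,-0.15],0]
    - [[0,0,-0.35],0]
    - [[0,0,-0.6],0]
    - [[0,0,-0.8],0]
    - [[0,0,-0.8],0]

```text
time_s: 37.9
ee_pos: [0.5116, 0.3095, 0.1832]
eef_rot: [3.133, -0.005, 1.571]
force: [-0.3, -0.1, 0.2]
grip_width: 0.0578
grip_force: 0.0
```

Emit:
carry_out:
  motion:
    - [[0.2,-0.2,0],0]
    - [[0.4,-0.4,0],0]
    - [[0.6,-0.6,0],0]
    - [[0.8,-0.7,0],0]
    - [[1,-0.7,0],0]
    - [[1,-0.7,0],0]
    - [[1,-0.7,0],0]

```text
time_s: 38.6
ee_pos: [0.3692, 0.5089, 0.1756]
eef_rot: [-3.141, 0.001, 1.572]
force: [-0.0, -0.6, 0.1]
grip_width: 0.0577
grip_force: 0.0
```

Run:
```python
from h import *
for cam in("top","scene"):
    p,d=camera(cam);cv2.imwrite(f"pics/{cam}9.png",p)
    P=cloud(d,camera_info(cam)).reshape(-1,3)
    for n,x,y in(("art",.6123,.2028),("onion",.6141,.3068),("garlic",.5083,.2046),("puck",.5101,.3086),("green",.4626,-.0612),("red",.5777,-.220)):
        Q=P[(np.hypot(P[:,0]-x,P[:,1]-y)<.037)&(P[:,2]>.02)&(P[:,2]<.09)]
        print(cam,n,np.percentile(Q[:,2],99).round(4),((Q[:,:2].max(0)+Q[:,:2].min(0))/2).round(4),Q[Q[:,2]>Q[:,2].max()-.008][:,:2].mean(0).round(4)) if len(Q) else print(cam,n,"none")
```

```text
top art 0.0715 [0.6126 0.2025] [0.6129 0.2021]
top onion 0.0713 [0.6132 0.3047] [0.6136 0.3056]
top garlic 0.0648 [0.5087 0.2035] [0.5085 0.2046]
top puck 0.0402 [0.5109 0.3077] [0.5109 0.3076]
top green 0.0634 [ 0.4623 -0.0613] [ 0.463  -0.0618]
top red 0.0623 [ 0.5771 -0.2204] [ 0.5776 -0.2204]
scene art 0.07 [0.6164 0.2   ] [0.6156 0.2009]
scene onion 0.0703 [0.6178 0.3023] [0.6165 0.3056]
scene garlic 0.0647 [0.5096 0.2033] [0.5103 0.2042]
scene puck 0.039 [0.5106 0.3076] [0.5133 0.3056]
scene green 0.0616 [ 0.4675 -0.0635] [ 0.4666 -0.0635]
scene red 0.0623 [ 0.5832 -0.2213] [ 0.5802 -0.2213]
```

View pics/scene9.png

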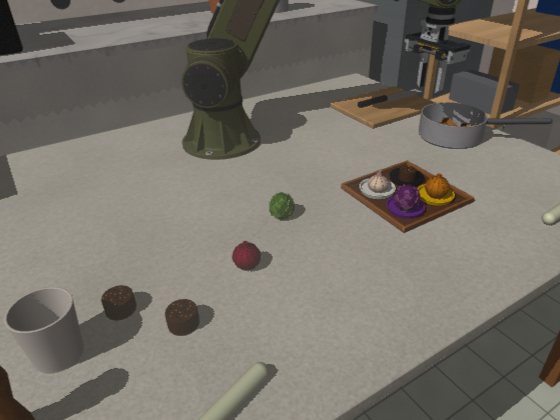

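All four ingredients stand in their dishes: garlic (379,184), puck (407,174), artichoke (406,198) and onion (437,187). Green artichoke and red onion have not moved, and the arm is clear.

```bash
python3 -c "
from station import ctrl
print(ctrl.hand_in())"
```

```text
the job is handed in; nothing more can be done
None
```

I handed the job in: by the final camera check all four ingredients stand in their own dishes, within about 2 mm of centre from above, and the green artichoke and red onion have not moved; the hand-in returned no verdict.

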